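Key the lid into the painted jar and raise its handle

ROBOT

A 6-joint arm with a two-finger parallel gripper is mounted at the origin on the work surface. World frame = base frame: x ahead of the robot, y to its left, z up, the work surface at z = 0. Lengths are in m, angles in rad, forces in N, time in s.
With the tool pointing down it reaches from about 0.25 to 0.725 m from the base axis. Payload 9.7 kg.
Tool frame: the origin (TCP) lies on the centre line of the jaws, within the pads' length; the fingertips stand 22 mm ahead of it and the grasp point (between the pads) lies 3 mm ahead of it; z points along the fingers, y is the line along which they close (so a half turn about z gives the same grasp; the last joint's range is limited). The gripper opens to 85 mm and grips with 20 to 120 N. Pads are 22 mm wide; open, the fingers measure 114 mm over their backs; the gripper's body (76 mm by 85 mm) begins 54 mm behind the grasp point. The pads swing forward as they close: fully open they stand 13 mm farther back than shut.
Start: joints at [1.292, 0.087, 0.176, 1.66, 0, 1.571], TCP at [0.151, 0.529, 0.253] pointing down, gripper open.
Joint ranges: [-3.13, 3.13], [-0.85, 1.81], [-1.15, 1.24], [-2.2, 2.28], [-1.44, 1.52], [-3.14, 3.14]. Speed limits (rad/s): [2.22, 2.22, 2.57, 3.14, 3.14, 3.14].

INTERFACE

Orientations are given as a unit quaternion [x, y, z, w].
In Python, from bench import state, capture, sign_off, spot_in, silhouettes gives the robot as it stands.
- The arm moves only by the shell command python3 -m jog 'ROWS' [OPENING] [FORCE]. ROWS is a JSON object of lists of equal length, an entry for each row: "translation": the shift along the tool's x, y, z in mm, a list of three; "yaw": the turn about the tool's z in rad. A call has 1 to 20 rows; each row is the pose to reach, as a shift and turn from the pose commanded when the call began, along the tool's axes at that moment; what a row does not reach only later rows make up. A row lasts 1/12 s, in which the tool goes at most 41.7 mm and 7.16 degrees, less where a joint would pass 70% of its speed; a pose out of reach is approached as far as the arm can. A call with a gripper value outside its range is refused whole. OPENING is the finger opening in mm, from 0 to 85.4, set as the call begins (- or left out, the last holds). The fingers move at their own pace and stop on an object; FORCE is the grip in N (left out, the last holds). Time passes only in rows, so rows that repeat a pose let the fingers close. It gives the time, the measured TCP pose, the force, the opening and the grip force at its end, in the units of the state.
- state(): the state, without advancing time (a new reading comes with each control period).
- capture(name): name is "scene" or "top"; returns a dict with "image" (480x640x3 uint8, blue, green, red), "z_map" (480x640 float32, m along the optical axis (not along the pixel's ray), 0 where there is no reading), "camera_matrix" (3x3 intrinsics, pixels), "D" ([k1, k2, p1, p2, k3] as OpenCV has them; the pictures are not rectified), "position" and "rotation" of the camera in the world. Camera axes: x right, y down, z forward; pixel columns grow to the right and rows downward; lengths in m; the calibration is good to about 2 mm. A picture is of the moment at which its call begins.
- sign_off(): hands the job in; it is judged then, once.
Trained networks look in a picture, given as the dict that the camera call returned (one of the last four; its "shot" number tells which), for a name from the list of things; names that differ only in an ending like _2 or _b are one class to them, and where a whole thing is asked for, a point or a joint stands for the part that bears it (a point fixed in the world has none). Each returns a list of dicts, best first, with "confidence" (0 to 1); they miss things now and then, are a little off and sometimes report something else, mostly with a low value. They report only what shows in the picture. A call takes as long as a camera call. They do not tell look-alikes from the thing itself.
- spot_in(picture, name): "xyz" ([x, y, z] in m, in the coordinates of the camera as it stood for that picture, good to about 4 mm: the middle of the surface that is visible of it).
- silhouettes(picture, name): "pixels" (480x640 bool, what is visible of it).
The state is a dict: "t": time; "joint_pos": joint angles; "qd": joint speeds; "joint_torque": joint torques, N m; "ee_pos": TCP position; "ee_rot": TCP orientation; "ft_force": force on the tool from outside, world axes, zero at the start; "torque": the same for the moment, N m; "width": opening from 0.0 (shut) to 1.0 (fully open); "grasp_force": force on a finger pad.
Only numpy, scipy, OpenCV 4.12 (cv2) and the standard library are available. Lean on these libraries where they do the work, as an engineer would, in place of code of your own. Each camera call takes 0.05 s, during which the arm holds its last target. There are 200 camera calls.

TASK

Close the white jar: take its lid (square block with a ringed spire) from the sloping rack, set it on the jar's mouth and turn it by feel, without forcing it, until the hidden lugs drop into their notches and it sits fully home. Then swing the jar's steel carrying handle upright over the lid, up against its stop, and let go. Leave the other things on the table where they are.

Things in the scene. Friction and masses are not known exactly. Their poses are not given: they have to be found in the camera images.
- lid: the jar's lid, white ceramic, about 220 g. Origin on its axis in the seat plane (flat underside of the flange); z points up through the spire. Above the seat plane: flange 92 mm across, 8 mm thick, then a 30 mm square block up to z = 42 mm, then a ringed cone spire up to z = 66 mm. At the start it lies on the rack, its axis leaning 35 degrees from vertical to the rack's -x
- lid_block (a point): middle of the lid's square block, on the axis 25 mm above the seat plane; axes as the lid's. The block is 30 x 30 mm, faces square to the lid's x and y, from 8 to 42 mm above the seat plane; a thin gilt band round it near the top is only drawn on. The spire above it is 26 mm across at its foot, 14 mm at its top
- lid_lug (a point): foot of one of the lid's four hidden lugs, 34.5 mm out on its +x and 8 mm below the seat plane; the others lie at -x, +y and -y. Each lug is 12 mm wide, from 30 to 39 mm off the axis, 8 mm deep. Inside them a round centring plug, 55 mm across (48 mm at its tip), reaches 12 mm below. Turned to the notches, a loosely held lid drops home by its weight or a light push
- jar_mouth (a point): centre of the jar's rim, in the plane on which the flange sits when home, 130 mm above the table; x and y are the jar's. The mouth is 57 mm across. With its lugs beside the notches the lid rests 8 mm too high on the flat collar, its plug 4 mm in the mouth, and can be turned; home is never more than 45 degrees away in one of the two directions
- jar_neck (a point): foot of the jar's neck on its axis, 20 mm below the rim; neck 99 mm across outside. The collar round the mouth has four notches 90 degrees apart, 19 mm wide, open to the mouth and through to the neck's foot, for the lugs. Their direction changes every time, is not reported and does not follow the jar's axes; the lid hides them once it is on. The collar does not turn
- jar: white jar with gilt bands, fixed fast on a white plinth 150 mm square and 30 mm tall. Origin on the table under its axis; z up; y along the handle's hinge line. 152 mm across at the shoulder, which is 100 mm above the table; rim at 130 mm
- handle (a joint): angle of the jar's carrying handle, a steel hoop on two ears: 0 = level, pointing along the jar's -x (towards the robot's side), pi/2 = upright over the mouth, against its stop. It starts at 0.45 to 0.75. A stiff hinge: it stays where it is left and takes about 3 N at the bar to move
- handle_bar (a point): middle of the hoop's top bar: a round bar 10 mm thick, straight for 64 mm along the jar's y, 120 mm from the hinge line. When upright it is 225 mm above the table, 24 mm clear of the spire of a lid that is home
- handle_pivot (a point): middle of the handle's hinge line, on the jar's axis, 105 mm above the table; the line runs along the jar's y. The hoop's arms stand 88 mm either side of the middle
- rack: fixed wooden drying rack: a board 120 mm wide and 130 mm long, sloping 35 degrees, low edge at the rack's -x (towards the robot's side), with two short wooden pins, 18 mm tall, that stop the lid from sliding. Origin on the table under the board's middle, where its face is 70 mm up
- paint_jar: bystander: small glass paint jar, 42 mm across, 58 mm tall; origin at its underside
- varnish_can: bystander: closed can, 60 mm across, 85 mm tall; origin at its underside
- water_mug: bystander: white mug, 76 mm across, 85 mm tall; origin at its underside
- brush: bystander: paint brush lying on the table, 170 mm long, between jar and rack
- scraper: bystander: flat scraper lying on the table, 200 mm long
- small_lid: bystander: smaller round lid with a round button knob, 56 mm across, 30 mm tall (not the one for this jar); origin at its underside
- bare_jar: bystander: small unpainted jar without handle, 100 mm across, 85 mm tall; origin at its underside
Mind the look-alikes: they are no part of the job. What is shaped like the jar but orange or purple is not meant.

How it is judged:
On the way, in this order (a step that is already met when the one before it is completed fails the run):
1. the lid is lifted off the rack (distance between lid and rack above 0.13 m and contact force between lid and rack below 0.01 N), for 0.1 s.
2. the lid sits fully home on the jar while the handle is still down (z of lid in the frame of jar_mouth between -0.003 and 0.0025 m and horizontal distance between lid and jar_mouth below 0.004 m and angle between lid's own z axis and vertical below 0.05 rad and value of joint handle below 1.3 rad), for 0.2 s.
3. the handle is upright against its stop (value of joint handle above 1.48 rad), for 0.2 s.
At the end, for the whole second after the job is handed in: The lid is home on the jar: seat plane within 2.5 mm of the rim plane (3 mm below at most), within 4 mm of its centre, tilted less than 0.05 rad and at rest; the handle stands upright, above 1.48 rad (z of lid in the frame of jar_mouth between -0.003 and 0.0025 m and horizontal distance between lid and jar_mouth below 0.004 m and angle between lid's own z axis and vertical below 0.05 rad and value of joint handle above 1.48 rad and linear speed of lid below 0.02 m/s and angular speed of lid below 0.1 rad/s); the robot touches nothing.
It fails at once if the lid is forced or dropped: more than 60 N between lid and jar (contact force between lid and jar above 60 N).
It fails at once if another thing on the table is moved more than 30 mm (distance of any of paint_jar, varnish_can, water_mug, brush, scraper, small_lid, bare_jar from where it was at the start of the episode above 0.03 m).
It also fails if it takes over 72 s, if anything falls off the work surface, if the arm or the gripper's body presses on something with over 40 N, if the wrist force passes 120 N, or if a joint passes its speed limit or range.

## Working session

There is one attempt and no reset: what is moved stays moved. The work goes in short steps, Python scripts to look and compute and a shell command to move; the robot and the scene stay as the last step left them, time stands still between calls to the robot, and variables do not carry over. Pictures are saved under pics/ and viewed, at most 10 in all, crops included, and the job is handed in when it is done.

```bash
mkdir -p pics; ls
cat > h.py <<'E'
import numpy as np,cv2
from bench import *
from scipy.spatial.transform import Rotation as R
def rot(c):
    r=np.array(c['rotation'],float)
    return r if r.shape==(3,3) else R.from_quat(r).as_matrix()
def world(c,p): return rot(c)@np.array(p)+np.array(c['position'])
def cloud(c,mask=None):
    z=c['z_map']; m=(z>0) if mask is None else (mask&(z>0))
    v,u=np.nonzero(m)
    n=cv2.undistortPoints(np.stack([u,v],1).astype(np.float64)[:,None],np.array(c['camera_matrix'],float),np.array(c['D'],float))[:,0]
    d=z[v,u].astype(float)
    return np.c_[n*d[:,None],d]@rot(c).T+np.array(c['position']),u,v
def pix(c,w):
    pc=(np.atleast_2d(w)-np.array(c['position']))@rot(c)
    return cv2.projectPoints(pc,np.zeros(3),np.zeros(3),np.array(c['camera_matrix'],float),np.array(c['D'],float))[0][:,0]
E
python3 - <<'E'
from h import *
print(state())
for n in ['scene','top']:
    c=capture(n); cv2.imwrite(f'pics/{n}0.png',c['image'])
    print(n,c['position'],rot(c).round(3).tolist())
    for k in ['lid','jar','handle','rack','lid_block','handle_bar','brush']:
        for d in spot_in(c,k)[:3]: 
            w=world(c,d['xyz']); print(k,round(d['confidence'],2),w.round(3),pix(c,w).round(0)[0])
E
```

```text
pics
{'t': 0.0, 'joint_pos': array([1.29202052e+00, 8.74385593e-02, 1.75125086e-01, 1.65977322e+00,
       2.00210560e-05, 1.57078899e+00]), 'qd': array([-1.64470441e-03,  2.47217748e-04, -2.19931302e-04, -9.02032860e-04,
        1.77093708e-05, -4.70154529e-04]), 'joint_torque': array([-3.22016807e-03, -5.20396650e+01,  4.64799249e+01,  1.63548131e-02,
       -1.76177346e-04,  1.47358247e-05]), 'ee_pos': array([0.15128994, 0.52858103, 0.25259022]), 'ee_rot': array([ 1.38933322e-01,  9.90301528e-01, -6.37533415e-04, -9.95554256e-05]), 'ft_force': array([-0.01136788, -0.24199761, -0.28568751]), 'torque': array([ 0.02927259,  0.01193973, -0.02609447]), 'grasp_force': 0.0, 'width': 0.9978150397046087}
scene [ 1.05099778 -0.57171889  1.53419378] [[0.811, 0.509, -0.288], [0.585, -0.704, 0.403], [0.003, -0.495, -0.869]]
lid 0.92 [ 0.594 -0.186  0.11 ] [270. 313.]
jar 0.96 [0.35  0.194 0.11 ] [284. 185.]
jar 0.83 [0.583 0.612 0.111] [410. 137.]
jar 0.79 [0.613 0.174 0.116] [346. 228.]
handle 0.84 [0.529 0.175 0.154] [325. 208.]
handle 0.77 [0.492 0.665 0.112] [396. 117.]
handle 0.67 [ 0.283
[... 523 characters left out ...]
004], [-0.004, -0.172, -0.985]]
lid 0.71 [ 0.594 -0.175  0.104] [420. 227.]
lid 0.57 [0.524 0.186 0.153] [273. 251.]
jar 0.97 [0.319 0.211 0.11 ] [263. 338.]
jar 0.91 [ 0.36  -0.193  0.109] [431. 322.]
jar 0.67 [0.588 0.186 0.109] [275. 228.]
handle 0.97 [0.524 0.185 0.154] [273. 251.]
handle 0.86 [0.252 0.178 0.11 ] [276. 367.]
handle 0.86 [0.484 0.65  0.103] [ 88. 270.]
rack 0.96 [ 0.607 -0.177  0.07 ] [418. 224.]
rack 0.3 [0.588 0.009 0.058] [345. 233.]
lid_block 0.91 [ 0.592 -0.182  0.099] [422. 228.]
handle_bar 0.89 [0.523 0.187 0.155] [273. 251.]
handle_bar 0.58 [0.249 0.178 0.109] [276. 369.]
handle_bar 0.57 [ 0.284 -0.237  0.108] [451. 354.]
brush 0.85 [0.493 0.009 0.023] [345. 271.]
```

View pics/scene0.png

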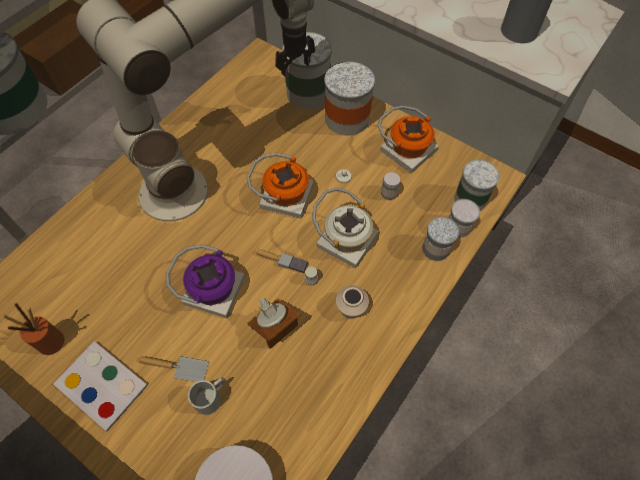

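View pics/top0.png

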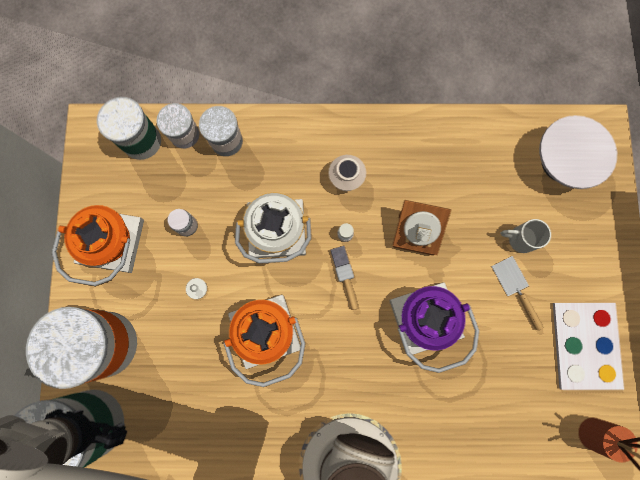

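The white jar is at scene (348,228) / top (274,222). The orange ones at top (95,235) and (261,332) and the purple one at (435,317) are look-alikes by colour, so they are not meant. The lid on the rack is at top (422,228); the small round lid at top (196,289) has no square block. One enlarged crop will confirm this.

Run:
```python
from h import *
T=capture('top');S=capture('scene')
def cr(c,u,v,h):
    return cv2.resize(c['image'][v-h:v+h,u-h:u+h],(400,300) if 0 else (300,300),interpolation=cv2.INTER_CUBIC)
im=np.vstack([np.hstack([cr(T,273,228,45),cr(T,422,228,35)]),np.hstack([cr(S,346,225,45),cr(S,272,318,35)])])
cv2.imwrite('pics/crop.png',im)
for n,c in [('T',T),('S',S)]:
    P,u,v=cloud(c)
    # jar: dark cross inside collar / collar points at z~0.118..0.134
    m=(np.hypot(P[:,0]-.60,P[:,1]-.18)<.09)
    Q=P[m]; print(n,np.histogram(Q[:,2],bins=np.arange(-.005,.2,.01)))
    k=m&(abs(P[:,2]-.13)<.006); A=P[k]
    # circle fit to rim outer via minEnclosing
    (cx,cy),r=cv2.minEnclosingCircle((A[:,:2]*1000).astype(np.float32)); print('rim',cx,cy,r,np.median(A[:,2]),len(A))
    # plinth
    for nm in ['rack','lid']:
        s=silhouettes(c,nm)
        for d in s[:2]:
            q,uu,vv=cloud(c,d['pixels']); print(nm,d['confidence'],len(q),np.median(q,0).round(3))
    r=np.hypot(P[:,0]-.607,P[:,1]+.185)<.12
    np.save(f'{n}_rack.npy',P[r])
```

```text
T (array([ 316,   29,   34,  369,    7,    0,    0,    0,    0,   14,  438,
       1727,  151,  632,   32,   10,    0,    0,    0,    0]), array([-0.005,  0.005,  0.015,  0.025,  0.035,  0.045,  0.055,  0.065,
        0.075,  0.085,  0.095,  0.105,  0.115,  0.125,  0.135,  0.145,
        0.155,  0.165,  0.175,  0.185,  0.195]))
rim 598.2125854492188 167.57537841796875 75.38500213623047 0.1299118760658582 657
rack 0.57 1348 [ 0.605 -0.177  0.072]
rack 0.53 588 [0.529 0.168 0.149]
lid 0.84 983 [ 0.592 -0.179  0.101]
S (array([273, 124,  70, 352, 127,  20,  19,  15,  16,  16, 183, 784, 294,
       354,  82,  10,   2,   0,   0,   0]), array([-0.005,  0.005,  0.015,  0.025,  0.035,  0.045,  0.055,  0.065,
        0.075,  0.085,  0.095,  0.105,  0.115,  0.125,  0.135,  0.145,
        0.155,  0.165,  0.175,  0.185,  0.195]))
rim 592.295654296875 171.4391632080078 77.02149963378906 0.13102180500357274 393
rack 0.96 888 [ 0.634 -0.202  0.081]
lid 0.74 594 [ 0.594 -0.185  0.107]
```

View pics/crop.png

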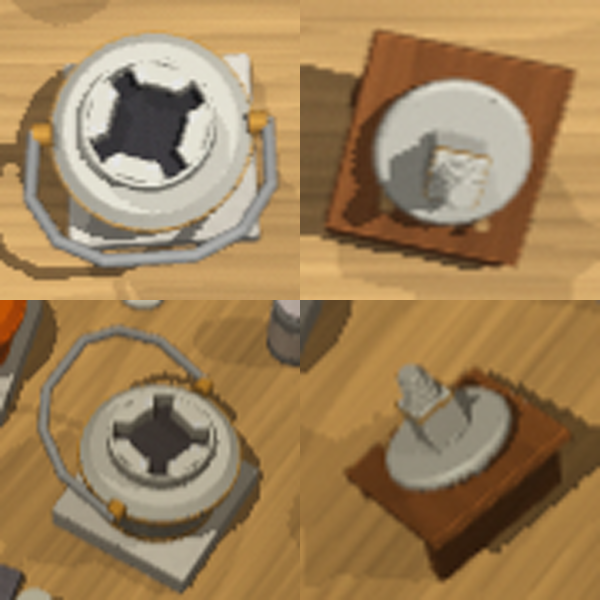

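The crop confirms it: the white jar shows a dark cross with four notches, and its handle is low on the robot's side. The lid on the rack has the square block and ringed spire, with its face roughly square to the board. Next I measure exact poses.

Run:
```python
from h import *
from scipy.optimize import least_squares,minimize
for n in ['top','scene']:
    c=capture(n);P,u,v=cloud(c);col=c['image'][v,u].astype(float)
    g=col.mean(1);sat=col.max(1)-col.min(1)
    # jar centre from collar top points (annulus 28.5..49.5): maximise count balance
    k=(abs(P[:,2]-.130)<.005)&(np.hypot(P[:,0]-.597,P[:,1]-.18)<.06); A=P[k][:,:2]
    # pixel-plane rectification z=.13
    xs=np.arange(.53,.67,.0005);ys=np.arange(.11,.25,.0005)
    X,Y=np.meshgrid(xs,ys,indexing='ij')
    W=np.c_[X.ravel(),Y.ravel(),np.full(X.size,.13)]
    uv=pix(c,W).astype(np.float32).reshape(X.shape+(2,))
    I=cv2.remap(c['image'],uv[...,0],uv[...,1],cv2.INTER_LINEAR).mean(2)
    cv2.imwrite(f'rect_{n}.png',I)
    # outer collar radius 49.5 fit to depth points: robust
    f=lambda p:-np.sum(np.clip(1-np.abs(np.hypot(*(A-p).T)-.039)/.0105,-.0,1)>0)
    best=min(((f(np.array([x,y])),x,y) for x in np.arange(.575,.62,.001) for y in np.arange(.155,.205,.001)))
    cand=[(x,y) for x in np.arange(.575,.62,.001) for y in np.arange(.155,.205,.001) if f(np.array([x,y]))<=best[0]+1]
    cc=np.mean(cand,0);print(n,'jar',cc.round(4),best[0],len(A))
    # dark cross: centre & phase by template
    D=(I<75).astype(float)
    def tmpl(cx,cy,a):
        x=X-cx;y=Y-cy;r=np.hypot(x,y);t=(r<.0285)
        for i in range(2):
            ca,sa=np.cos(a+i*np.pi/2),np.sin(a+i*np.pi/2)
            t|=(abs(-sa*x+ca*y)<.0095)&(abs(ca*x+sa*y)<.041)
        return t
    for lo in [60,80,100]:
      D=(I<lo)
      def sc(p):
        t=tmpl(p[0],p[1],p[2]); return -(D&t).sum()/ (D&(np.hypot(X-cc[0],Y-cc[1])<.05)|t).sum()
      b=min((sc((cc[0]+dx,cc[1]+dy,a)),cc[0]+dx,cc[1]+dy,np.degrees(a)) for dx in np.arange(-.008,.0081,.002) for dy in np.arange(-.008,.0081,.002) for a in np.arange(0,np.pi/2,np.radians(3)))
      r=minimize(sc,[b[1],b[2],np.radians(b[3])],method='Nelder-Mead',options=dict(initial_simplex=np.array([b[1],b[2],np.radians(b[3])])+np.array([[0,0,0],[.002,0,0],[0,.002,0],[0,0,.08]])))
      print(' cross',lo,r.x[:2].round(4),np.degrees(r.x[2]).round(1),round(r.fun,3))
    # plinth edges
    m=(abs(P[:,2]-.03)<.006)&(np.hypot(P[:,0]-.597,P[:,1]-.18)<.12)&(sat<60)
    rc=cv2.minAreaRect((P[m][:,:2]*1000).astype(np.float32));print(' plinth',np.round(rc[0],1),np.round(rc[1],1),round(rc[2],1))
    for nm in ['handle']:
        pass
    # handle: gray bar points z .11-.19 in front
    m=(P[:,2]>.135)&(P[:,2]<.2)&(np.hypot(P[:,0]-.597,P[:,1]-.18)<.14)&(P[:,0]<.57)
    H=P[m];print(' handle hi pts',len(H),H.mean(0).round(3)); np.save(f'{n}_h.npy',H)
    # board
    m=(np.hypot(P[:,0]-.607,P[:,1]+.18)<.11)&(P[:,2]>.02)
    Q=P[m];C=col[m];w=sat[m]>45
    B=Q[w]
    def pl(q):
        for _ in range(6):
            ctr=q.mean(0);nn=np.linalg.svd(q-ctr)[2][2];nn*=np.sign(nn[2]);e=abs((q-ctr)@nn);q=q[e<max(.002,np.percentile(e,90)*.9)]
        return ctr,nn,q
    ctr,nn,q=pl(B);az=np.degrees(np.arctan2(nn[1],nn[0]));print(' board n',nn.round(3),'tilt',np.degrees(np.arccos(nn[2])).round(1),'az',az.round(1),len(q))
    h=[np.cos(np.radians(az)),np.sin(np.radians(az))]
    L=Q[~w];ll,ln,lq=pl(L)
    print(' flange n',ln.round(3),np.degrees(np.arccos(ln[2])).round(1),np.degrees(np.arctan2(ln[1],ln[0])).round(1),ll.round(4),len(lq))
    np.savez(f'{n}_lid.npz',Q=Q,C=C,w=w)
```

```text
top jar [0.607 0.192] -552 556
 cross 60 [0.6059 0.1915] 34.5 -0.443
 cross 80 [0.6063 0.192 ] 31.1 -0.863
 cross 100 [0.6067 0.1925] 30.1 -0.894
 plinth [606.7 191.9] [149.1 149.4] 3.7
 handle hi pts 391 [0.518 0.185 0.156]
 board n [-0.561  0.118  0.82 ] tilt 35.0 az 168.1 707
 flange n [-0.566  0.117  0.816] 35.3 168.4 [ 0.595  -0.1837  0.0929] 459
scene jar [0.6067 0.1947] -262 279
 cross 60 [0.607 0.191] 32.2 -0.627
 cross 80 [0.6069 0.1935] 29.4 -0.81
 cross 100 [0.6065 0.1954] 30.8 -0.886
 plinth [607.6 193.5] [150.6 151.5] 4.4
 handle hi pts 248 [0.524 0.187 0.156]
 board n [-0.557  0.11   0.823] tilt 34.6 az 168.8 351
 flange n [ 0.797 -0.202  0.569] 55.3 -14.2 [ 0.6075 -0.1861  0.0892] 275[ WARN:0@0.917] global loadsave.cpp:1063 imwrite_ Unsupported depth image for selected encoder is fallbacked to CV_8U.
```

Run:
```python
from h import *
from scipy.optimize import minimize
az=np.radians(168.5);t=np.radians(35)
n=np.array([np.sin(t)*np.cos(az),np.sin(t)*np.sin(az),np.cos(t)])
y=np.cross(n,[-np.cos(az),-np.sin(az),0]);y/=np.linalg.norm(y);x=np.cross(y,n)
Rr=np.c_[x,y,n];print(Rr.round(3))
for nm in ['top','scene']:
    d=np.load(nm+'_lid.npz');Q=d['Q'];L=Q[~d['w']]
    q=(L-[.607,-.18,.09])@Rr*1000
    b=(Q[d['w']]-[.607,-.18,.09])@Rr*1000
    bz=np.median(b[:,2]);print(nm,'board z',bz,'hist',np.histogram(q[:,2]-bz,bins=np.arange(-10,90,5))[0].tolist())
    zf=q[:,2]-bz
    # flange top: peak
    hh=np.histogram(zf,bins=np.arange(0,40,1));print(hh[0].tolist())
    pk=hh[1][hh[0].argmax()]+.5
    F=q[abs(zf-pk)<3][:,:2]
    (cx,cy),r=cv2.minEnclosingCircle(F.astype(np.float32));print('flange',pk,cx,cy,r)
    Bk=q[(zf>pk+8)&(zf<pk+32)][:,:2]
    # fit square 30mm: visible surface pts lie on boundary
    def cost(p):
        c,s=np.cos(p[2]),np.sin(p[2]);e=(Bk-p[:2])@np.array([[c,-s],[s,c]])
        return np.minimum(abs(np.abs(e).max(1)-15),4).mean()
    best=min((minimize(cost,[cx+dx,cy+dy,a],method='Nelder-Mead',options=dict(initial_simplex=np.array([cx+dx,cy+dy,a])+np.array([[0,0,0],[3,0,0],[0,3,0],[0,0,.1]]))) for a in np.radians(np.arange(-40,45,10)) for dx in(-3,3) for dy in (-3,3)),key=lambda r:r.fun)
    print('block',best.x[:2],np.degrees(best.x[2]),best.fun,len(Bk))
    for C in [(cx,cy),best.x[:2]]:
        for ax in (-8,17,24):
            print('  pt axial',ax,'rel flange top',(np.array([.607,-.18,.09])+Rr@np.array([C[0],C[1],pk+bz+ax])/1000).round(4))
s=state();print(s['ee_pos'],R.from_quat(s['ee_rot']).as_matrix().round(3))
```

```text
[[ 0.803  0.199 -0.562]
 [-0.163  0.98   0.114]
 [ 0.574  0.     0.819]]
top board z -11.236191674216183 hist [0, 28, 25, 1, 24, 366, 364, 20, 10, 12, 13, 13, 37, 25, 17, 13, 17, 29, 4]
[12, 3, 6, 2, 2, 1, 0, 0, 0, 0, 1, 0, 5, 6, 12, 30, 42, 78, 92, 124, 138, 97, 70, 37, 22, 5, 3, 4, 6, 2, 1, 2, 4, 0, 3, 2, 3, 2, 3]
flange 20.5 -11.45825481414795 -5.815126895904541 46.49675369262695
block [-11.69186073  -7.11218397] -0.5096484300938287 0.9250501368141297 66
  pt axial -8 rel flange top [ 0.5959 -0.1837  0.0845]
  pt axial 17 rel flange top [ 0.5819 -0.1808  0.1049]
  pt axial 24 rel flange top [ 0.5779 -0.18    0.1107]
  pt axial -8 rel flange top [ 0.5955 -0.1849  0.0843]
  pt axial 17 rel flange top [ 0.5814 -0.1821  0.1048]
  pt axial 24 rel flange top [ 0.5775 -0.1813  0.1105]
scene board z -9.58446540530545 hist [0, 12, 26, 3, 24, 161, 188, 23, 14, 21, 13, 12, 17, 22, 14, 13, 12, 14, 2]
[7, 7, 5, 5, 2, 2, 0, 1, 0, 0, 0, 1, 7, 6, 10, 8, 17, 39, 50, 47, 62, 60, 37, 21, 8, 7, 3, 7, 3, 3, 2, 4, 1, 2, 5, 5, 3, 2, 5]
flange 20.5 -5.914163589477539 -2.8659377098083496 48.61249923706055
block [-11.08628922  -3.56635167] 0.5947847640082164 1.8068000439715968 68
  pt axial -8 rel flange top [ 0.6    -0.1815  0.089 ]
  pt axial 17 rel flange top [ 0.586  -0.1787  0.1095]
  pt axial 24 rel flange top [ 0.5821 -0.1778  0.1152]
  pt axial -8 rel flange top [ 0.5958 -0.1814  0.086 ]
  pt axial 17 rel flange top [ 0.5817 -0.1785  0.1065]
  pt axial 24 rel flange top [ 0.5778 -0.1777  0.1122]
[0.15136688 0.52876559 0.25327041] [[-0.961  0.275  0.   ]
 [ 0.275  0.961 -0.   ]
 [-0.    -0.    -1.   ]]
```

```bash
python3 -m jog '{"translation":[[-603,-564,50],[-603,-564,50],[-603,-564,50],[-603,-564,50],[-603,-564,50],[-603,-564,50],[-603,-564,50],[-603,-564,50],[-603,-564,50],[-603,-564,50],[-603,-564,50],[-603,-564,50],[-603,-564,50],[-603,-564,50],[-603,-564,50],[-603,-564,50],[-603,-564,50],[-603,-564,50],[-603,-564,50],[-603,-564,50]],"yaw":[-0.078,-0.078,-0.078,-0.078,-0.078,-0.078,-0.078,-0.078,-0.078,-0.078,-0.078,-0.078,-0.078,-0.078,-0.078,-0.078,-0.078,-0.078,-0.078,-0.078]}' 60 30
cat > g.py <<'E'
import sys
from h import *
s=state();t=np.array(eval(sys.argv[1]));M=R.from_quat(s['ee_rot']).as_matrix()
print('delta tool mm',((t-s['ee_pos'])@M*1000).round(1),'yaw az of y',np.degrees(np.arctan2(M[1,1],M[0,1])).round(2),'pos',s['ee_pos'].round(4),'q',s['joint_pos'].round(2),'f',s['ft_force'].round(1),s['width'],s['t'])
E
python3 g.py '[.576,-.180,.114]'
```

```text
t: 2.87
ee_pos: [0.5767, -0.1821, 0.2028]
ee_rot: [0.101, 0.995, -0.0, 0.0]
ft_force: [-0.3, 1.0, 0.4]
width: 0.701
grasp_force: 0.0
delta tool mm [ 1.1  1.9 88.8] yaw az of y 78.44 pos [ 0.5767 -0.1821  0.2028] q [-0.31  0.21  0.21  1.58 -0.   -0.1 ] f [-0.3  1.   0.4] 0.7012742006493721 2.8667
```

```bash
python3 -m jog '{"translation":[[1,2,40],[1,2,70],[1,2,80],[1,2,86],[1,2,89],[1,2,89]],"yaw":[0,0,0,0,0,0]}' 60 30
python3 - <<'E'
from h import *
o=[]
for n,(u,v) in [('top',(422,228)),('scene',(272,305))]:
    c=capture(n);o.append(cv2.resize(c['image'][v-45:v+45,u-50:u+50],(400,360),interpolation=cv2.INTER_CUBIC))
cv2.imwrite('pics/g1.png',np.hstack(o))
E
```

```text
t: 3.37
ee_pos: [0.5756, -0.177, 0.1155]
ee_rot: [0.1, 0.995, -0.0, 0.001]
ft_force: [0.2, 0.8, 0.5]
width: 0.697
grasp_force: 0.0
```

View pics/g1.png

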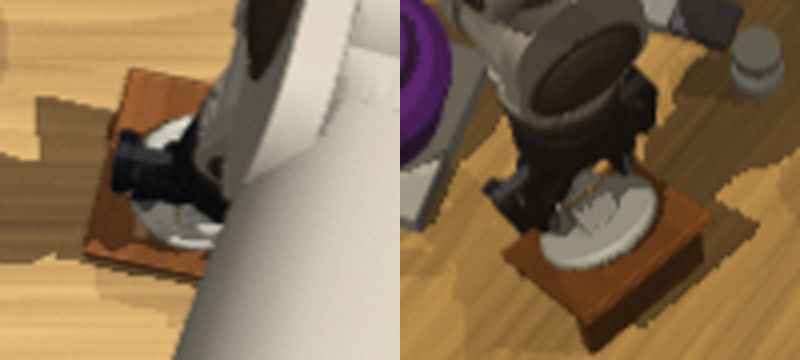

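The fingers straddle the block in both views (left crop near (170,190), right near (580,190)). Closing now.

```bash
python3 -m jog '{"translation":[[0,-1,0],[0,-1,0],[0,-1,0],[0,-1,0],[0,-1,0],[0,-1,0],[0,-1,0],[0,-1,0]],"yaw":[0,0,0,0,0,0,0,0]}' 10 35
```

```text
t: 4.13
ee_pos: [0.5754, -0.1784, 0.1155]
ee_rot: [0.1, 0.995, -0.0, 0.001]
ft_force: [-1.0, -0.5, 6.4]
width: 0.344
grasp_force: 35.1
```

```bash
python3 -m jog '{"translation":[[0,0,-10],[0,0,-25],[0,0,-50],[0,0,-80],[0,0,-115],[0,0,-150],[0,0,-170],[0,0,-170]],"yaw":[0,0,0,0,0,0,0,0]}'
python3 - <<'E'
from h import *
o=[]
for n in ['top','scene']:
    c=capture(n); d=spot_in(c,'lid')[:2]; print(n,[(world(c,e['xyz']).round(3),round(e['confidence'],2)) for e in d])
    u,v=map(int,pix(c,state()['ee_pos']+np.array([0,0,-.03]))[0]);o.append(cv2.resize(c['image'][v-45:v+45,u-50:u+50],(400,360),interpolation=cv2.INTER_CUBIC))
cv2.imwrite('pics/g2.png',np.hstack(o))
E
python3 g.py '[.50,-.03,.2]'
```

```text
t: 4.8
ee_pos: [0.5758, -0.1784, 0.29]
ee_rot: [0.1, 0.995, -0.001, 0.003]
ft_force: [1.1, 0.2, -1.4]
width: 0.345
grasp_force: 35.3
top [(array([ 0.569, -0.165,  0.256]), 0.72)]
scene [(array([0.613, 0.168, 0.112]), 0.27)]
delta tool mm [102.6 130.2  82.9] yaw az of y 78.5 pos [ 0.5748 -0.1781  0.2826] q [-0.3   0.23  0.4   1.74  0.   -0.1 ] f [ 0.9  0.5 -3.5] 0.3487131207662981 5.0
```

View pics/g2.png

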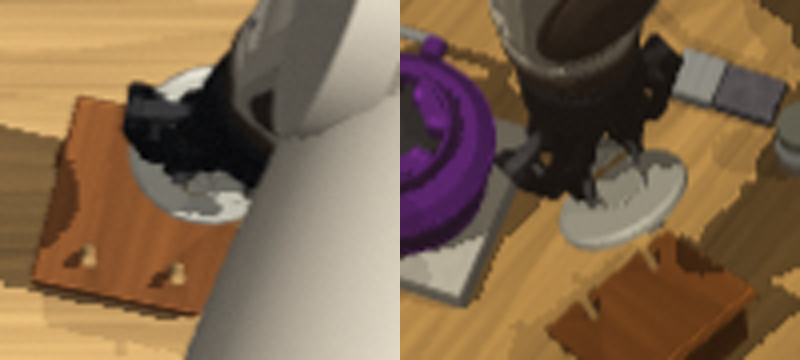

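Lid is held, still at its 35° tilt (the tool can't tilt), and the rack is empty with both pins showing. I'll level it by rolling its low edge on a free patch of table near (0.30, 0), between the orange and purple jars.

```bash
python3 -m jog '{"translation":[[30,11,0],[65,24,0],[100,37,0],[135,51,0],[170,64,0],[205,77,0],[240,90,0],[275,103,0],[300,113,0],[315,118,0],[315,118,20],[315,118,50],[315,118,85],[315,118,115],[315,118,130],[315,118,130]],"yaw":[0,0,0,0,0,0,0,0,0,0,0,0,0,0,0,0]}'; python3 g.py '[.29,0,.08]';python3 - <<'E'
from h import *
c=capture('scene');u,v=map(int,pix(c,[.30,0,.08])[0]);print(u,v)
cv2.imwrite('pics/g3.png',cv2.resize(c['image'][v-70:v+70,u-80:u+80],(640,560),interpolation=cv2.INTER_CUBIC))
E
```

```text
t: 6.33
ee_pos: [0.2876, 0.0002, 0.1497]
ee_rot: [0.1, 0.995, -0.0, -0.003]
ft_force: [-0.5, 0.1, -2.0]
width: 0.342
grasp_force: 35.2
delta tool mm [-2.8  0.3 69.7] yaw az of y 78.5 pos [2.876e-01 2.000e-04 1.497e-01] q [ 0.   -0.57 -0.56  1.59  0.    0.2 ] f [-0.5  0.1 -2. ] 0.3420285416185561 6.3333
234 222
```

View pics/g3.png

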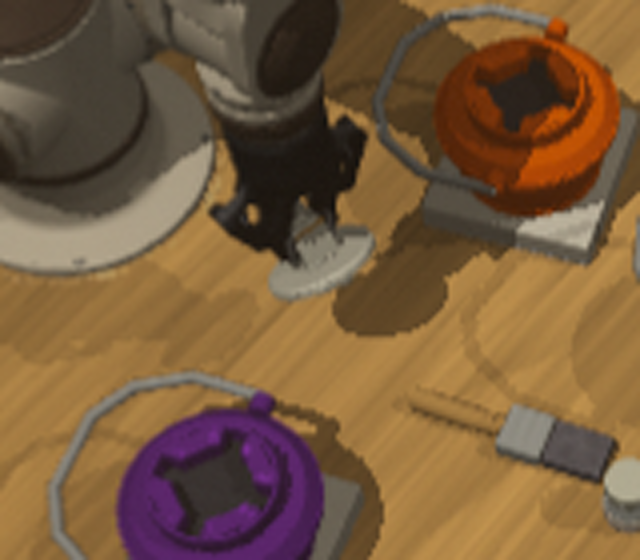

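The patch is clear: lid at (325,265) in the crop, orange handle and purple jar well away. Going down to just above the table.

```bash
python3 -m jog '{"translation":[[0,0,30],[0,0,60],[0,0,78],[0,0,82],[0,0,84],[0,0,86],[0,0,88],[0,0,90],[0,0,92]],"yaw":[0,0,0,0,0,0,0,0,0]}' - 20
```

```text
t: 7.13
ee_pos: [0.2905, 0.0002, 0.063]
ee_rot: [0.1, 0.995, 0.0, 0.001]
ft_force: [-0.3, -0.9, -3.3]
width: 0.341
grasp_force: 35.2
```

```bash
python3 -m jog '{"translation":[[0,0,0],[0,0,2],[0,0,3],[-4,0,4],[-7,0,5],[-10,0,6],[-13,0,8],[-16,0,9],[-19,0,10]],"yaw":[0,0,0,0,0,0,0,0,0]}' 10 20
```

```text
t: 7.88
ee_pos: [0.3087, -0.0036, 0.0531]
ee_rot: [0.1, 0.995, 0.0, 0.0]
ft_force: [-4.5, 0.2, 5.6]
width: 0.348
grasp_force: 37.5
```

```bash
python3 -m jog '{"translation":[[-3,0,1],[-6,0,2],[-9,0,4],[-12,0,5],[-14,0,6],[-14,0,6]],"yaw":[0,0,0,0,0,0]}' 10 20
python3 - <<'E'
from h import *
c=capture('scene');u,v=map(int,pix(c,[.33,0,.03])[0]);I=cv2.resize(c['image'][v-40:v+40,u-50:u+50],(500,400),interpolation=cv2.INTER_CUBIC)
cv2.imwrite('pics/g4.png',I)
P,uu,vv=cloud(c);m=(abs(uu-u)<40)&(abs(vv-v)<40)&(P[:,2]>.012)&(P[:,2]<.035)&(np.hypot(P[:,0]-.33,P[:,1])<.07)
Q=P[m];
for _ in range(5):
    ct=Q.mean(0);n=np.linalg.svd(Q-ct)[2][2];n*=np.sign(n[2]);e=abs((Q-ct)@n);Q=Q[e<max(.002,np.percentile(e,92))]
print(len(Q),ct.round(4),n.round(3))
E
```

```text
t: 8.38
ee_pos: [0.3225, -0.0064, 0.0469]
ee_rot: [0.1, 0.995, 0.0, 0.0]
ft_force: [-3.7, 0.4, 6.5]
width: 0.343
grasp_force: 38.8
203 [ 0.3393 -0.0123  0.0226] [-0.01   0.001  1.   ]
```

```bash
python3 -m jog '{"translation":[[0,0,2],[0,0,3],[0,0,3],[0,0,1]],"yaw":[0,0,0,0]}' 10 20; python3 -m jog '{"translation":[[0,0,0],[0,0,0],[0,0,0],[0,0,0],[0,0,0],[0,0,0]],"yaw":[0,0,0,0,0,0]}' 60 30
python3 - <<'E'
from h import *
c=capture('scene');u,v=map(int,pix(c,[.33,0,.03])[0]);I=cv2.resize(c['image'][v-40:v+40,u-50:u+50],(500,400),interpolation=cv2.INTER_CUBIC)
cv2.imwrite('pics/g5.png',I)
P,uu,vv=cloud(c);m=(P[:,2]>.012)&(P[:,2]<.032)&(np.hypot(P[:,0]-.33,P[:,1])<.07)
Q=P[m]
for _ in range(5):
    ct=Q.mean(0);n=np.linalg.svd(Q-ct)[2][2];n*=np.sign(n[2]);e=abs((Q-ct)@n);Q=Q[e<max(.002,np.percentile(e,92))]
print(len(Q),ct.round(4),n.round(3));print(state()['ee_pos'])
E
```

```text
t: 8.77
ee_pos: [0.3231, -0.0065, 0.0465]
ee_rot: [0.1, 0.995, -0.0, 0.001]
ft_force: [-0.3, -0.5, -2.5]
width: 0.345
grasp_force: 38.1
t: 9.27
ee_pos: [0.3222, -0.0063, 0.0451]
ee_rot: [0.1, 0.995, -0.0, -0.0]
ft_force: [0.3, 0.5, -0.0]
width: 0.699
grasp_force: 0.0
204 [ 0.3397 -0.0082  0.0216] [ 0.001 -0.015  1.   ]
[ 0.3222276  -0.00634696  0.0451709 ]
```

View pics/g5.png

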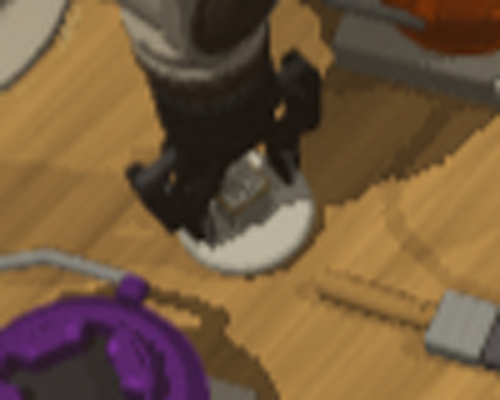

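The lid sits flat on the table between the open fingers (240,200). I'll turn the gripper 90° and close, so both axes get centred.

```bash
python3 -m jog '{"translation":[[0,0,-2],[0,0,-2],[0,0,-2],[0,0,-2],[0,0,-2],[0,0,-2],[0,0,-2],[0,0,-2],[0,0,-2],[0,0,-2],[0,0,-2],[0,0,-2],[0,0,-2],[0,0,-2],[0,0,-2]],"yaw":[0.12,0.24,0.36,0.48,0.6,0.72,0.84,0.96,1.08,1.2,1.32,1.44,1.53,1.571,1.571]}' 64 30;  python3 -m jog '{"translation":[[0,0,0],[0,0,0],[0,0,0],[0,0,0],[0,0,0],[0,0,0],[0,0,0]],"yaw":[0,0,0,0,0,0,0]}' 10 30; python3 g.py '[.607,.1925,.25]'
```

```text
t: 10.57
ee_pos: [0.3223, -0.0063, 0.0472]
ee_rot: [0.775, 0.632, -0.0, -0.0]
ft_force: [-0.5, -0.4, 0.3]
width: 0.749
grasp_force: 0.0
t: 11.15
ee_pos: [0.3223, -0.0063, 0.0474]
ee_rot: [0.774, 0.633, 0.0, -0.0]
ft_force: [-2.4, 0.1, 2.4]
width: 0.346
grasp_force: 30.5
delta tool mm [ 251.6  239.4 -202.6] yaw az of y -11.5 pos [ 0.3223 -0.0063  0.0474] q [-0.02 -0.47 -0.7   1.35  0.    1.75] f [-2.4  0.1  2.4] 0.34617184091528874 11.15
```

```bash
python3 -m jog '{"translation":[[0,0,-15],[0,0,-45],[0,0,-80],[0,0,-120],[0,0,-160],[20,19,-190],[45,43,-205],[70,67,-205],[96,91,-205],[122,116,-205],[148,141,-205],[174,166,-205],[200,190,-205],[222,211,-205],[240,228,-205],[249,236,-205],[252,239,-205],[252,239,-205],[252,239,-205]],"yaw":[0,0,0,0,0,0,-0.08,-0.16,-0.24,-0.32,-0.4,-0.48,-0.56,-0.64,-0.69,-0.72,-0.733,-0.733,-0.733]}' 10 30; python3 g.py '[.607,.1925,.175]'
python3 - <<'E'
from h import *
e=state()['ee_pos']
for nm in ['top','scene']:
    c=capture(nm);P,u,v=cloud(c);col=c['image'][v,u].astype(float);sat=col.max(1)-col.min(1);g=col.mean(1)
    z0=e[2]-.0354+.008
    m=(abs(P[:,2]-z0)<.006)&(np.hypot(P[:,0]-e[0],P[:,1]-e[1])<.06)&(sat<50)&(g>90)
    Q=P[m];print(nm,len(Q),z0,cv2.minEnclosingCircle((Q[:,:2]*1000).astype(np.float32)))
    n=np.linalg.svd(Q-Q.mean(0))[2][2];print(n.round(3),Q.mean(0).round(4))
E
```

```text
t: 12.73
ee_pos: [0.6064, 0.1925, 0.2519]
ee_rot: [0.497, 0.868, -0.0, -0.0]
ft_force: [-1.2, 0.1, -2.9]
width: 0.342
grasp_force: 30.7
delta tool mm [-0.3  0.6 76.9] yaw az of y 30.43 pos [0.6064 0.1925 0.2519] q [ 0.31  0.3   0.43  1.69 -0.    1.35] f [-1.2  0.1 -2.9] 0.3420906533952365 12.7333
top 0 0.22451448659873485 ((0.0, 0.0), 0.0)
[0. 0. 1.] [nan nan nan]
scene 324 0.22451448659873485 ((608.9412841796875, 191.07345581054688), 45.696937561035156)
[ 0.013 -0.014  1.   ] [0.6148 0.1774 0.226 ]<stdin>:8: RuntimeWarning: Mean of empty slice.
  ret = um.true_divide(
```

```bash
python3 -m jog '{"translation":[[0,0,25],[0,0,50],[0,0,65],[0,0,70],[0,0,73],[0,0,75],[0,0,77],[0,0,78],[0,0,79]],"yaw":[0,0,0,0,0,0,0,0,0]}' 10 20;  python3 g.py '[.607,.1925,.175]'
```

```text
t: 13.58
ee_pos: [0.6071, 0.1929, 0.1741]
ee_rot: [0.496, 0.868, 0.0, 0.0]
ft_force: [-0.6, 0.9, -2.6]
width: 0.346
grasp_force: 30.6
delta tool mm [-0.3 -0.3 -0.9] yaw az of y 30.48 pos [0.6071 0.1929 0.1741] q [ 0.31  0.28  0.25  1.53 -0.    1.35] f [-0.6  0.9 -2.6] 0.346246222662737 13.5833
```

```bash
python3 -m jog '{"translation":[[0,0,1],[0,0,2],[0,0,3],[0,0,4]],"yaw":[0,0,0,0]}' 10 20;  python3 g.py '[.607,.1925,.165]'
```

```text
t: 13.92
ee_pos: [0.6068, 0.1929, 0.1693]
ee_rot: [0.496, 0.868, 0.0, -0.0]
ft_force: [-0.3, 0.5, -1.7]
width: 0.35
grasp_force: 30.8
delta tool mm [-0.5  0.   4.3] yaw az of y 30.48 pos [0.6068 0.1929 0.1693] q [0.31 0.28 0.24 1.53 0.   1.35] f [-0.3  0.5 -1.7] 0.350248070543159 13.9167
```

```bash
python3 -m jog '{"translation":[[0,0,1],[0,0,2],[0,0,3],[0,0,4],[0,0,4.5]],"yaw":[0,0,0,0,0]}' 10 20;  python3 g.py '[.607,.1925,.165]'
```

```text
t: 14.33
ee_pos: [0.6068, 0.1929, 0.1654]
ee_rot: [0.496, 0.868, 0.0, 0.0]
ft_force: [-3.8, -0.1, 6.5]
width: 0.345
grasp_force: 31.9
delta tool mm [-0.5 -0.   0.4] yaw az of y 30.49 pos [0.6068 0.1929 0.1654] q [0.31 0.28 0.23 1.52 0.   1.35] f [-3.8 -0.1  6.5] 0.34543187098735445 14.3333
```

Contact came exactly at the home height (TCP 0.1654), 8 mm past collar level. I'll release, back off and check.

```bash
python3 -m jog '{"translation":[[0,0,-0.5],[0,0,-0.5],[0,0,-0.5],[0,0,-0.5],[0,0,-0.5],[0,0,-0.5],[0,0,-15],[0,0,-40],[0,0,-75],[0,0,-110],[0,0,-125]],"yaw":[0,0,0,0,0,0,0,0,0,0,0]}' 60 20
python3 - <<'E'
from h import *
o=[]
for nm in ['top','scene']:
    c=capture(nm);P,u,v=cloud(c);col=c['image'][v,u].astype(float);sat=col.max(1)-col.min(1)
    d=np.hypot(P[:,0]-.607,P[:,1]-.193)
    m=(P[:,2]>.125)&(P[:,2]<.155)&(d<.05)&(sat<60);Q=P[m]
    if len(Q)>30:
        h=np.histogram(Q[:,2],bins=np.arange(.125,.156,.002));print(h[0].tolist());Q=Q[abs(Q[:,2]-np.median(Q[:,2]))<.005]
        print(nm,len(Q),np.median(Q[:,2]),np.linalg.svd(Q-Q.mean(0))[2][2].round(3),cv2.minEnclosingCircle((Q[:,:2]*1000).astype(np.float32)))
    d=[(round(e['confidence'],2),world(c,e['xyz']).round(4)) for e in spot_in(c,'handle_bar')[:3]];print(d)
    uu,vv=map(int,pix(c,[.58,.193,.14])[0]);o.append(cv2.resize(c['image'][vv-45:vv+45,uu-50:uu+50],(400,360),interpolation=cv2.INTER_CUBIC))
cv2.imwrite('pics/g6.png',np.hstack(o))
print(state()['ee_pos'],state()['t'])
E
```

```text
t: 15.25
ee_pos: [0.607, 0.1929, 0.2947]
ee_rot: [0.496, 0.868, 0.002, 0.002]
ft_force: [0.3, -0.2, 1.0]
width: 0.703
grasp_force: 0.0
[(0.96, array([ 0.283 , -0.2362,  0.1121])), (0.74, array([0.2375, 0.2642, 0.109 ])), (0.66, array([0.4841, 0.6511, 0.109 ]))]
[5, 22, 19, 33, 33, 66, 102, 119, 83, 42, 18, 11, 4, 4, 3]
scene 410 0.13924028503072772 [-0.004 -0.006  1.   ] ((606.6641235351562, 193.20750427246094), 49.18281555175781)
[(0.66, array([0.5329, 0.1682, 0.1468])), (0.66, array([0.505 , 0.6845, 0.1096])), (0.63, array([0.2592, 0.1735, 0.1107]))]
[0.60700833 0.19292441 0.28956192] 15.45
```

View pics/g6.png

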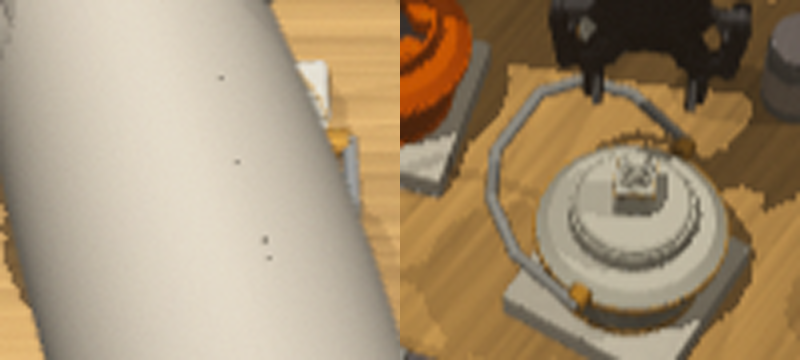

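The lid is home: flange top at 0.139 m (expected 0.138), level, centred at (0.607, 0.193). In the right-hand crop it sits flush, with the hoop still down. Now to find the bar and swing it up.

Run:
```python
from h import *
a=np.radians(4);Rz=np.array([[np.cos(a),-np.sin(a),0],[np.sin(a),np.cos(a),0],[0,0,1]])
for nm in ['top','scene']:
    H=np.load(nm+'_h.npy');q=(H-[.607,.1928,.105])@Rz*1000
    b=q[(abs(q[:,1])<25)&(q[:,0]<-70)]
    print(nm,len(b),np.median(b,0).round(1),np.degrees(0)+np.round(np.median(np.arctan2(b[:,2]-3,-b[:,0]+0)),3),np.median(np.hypot(b[:,0],b[:,2])).round(1), 'ends y',q[:,1].min().round(),q[:,1].max().round())
for p in [(-140,0,150),(-140,0,55)]:
    print((Rz@np.array(p)/1000+[.607,.1928,.105]).round(4))
```

```text
top 89 [-106.2    1.4   60.7] 0.5 122.4 ends y -91.0 92.0
scene 44 [-105.2   -1.6   63.2] 0.522 122.7 ends y -92.0 93.0
[0.4673 0.183  0.255 ]
[0.4673 0.183  0.16  ]
```

```bash
python3 -m jog '{"translation":[[5,-10,5],[15,-30,10],[25,-50,15],[35,-70,20],[45,-90,25],[55,-110,30],[62,-126,35],[62,-126,35],[62,-126,35],[62,-126,35],[62,-126,35]],"yaw":[-0.11,-0.22,-0.33,-0.44,-0.55,-0.66,-0.77,-0.88,-0.99,-1.1,-1.108]}' 0 20; python3 g.py '[.4723,.1834,.172]'
```

```text
t: 16.37
ee_pos: [0.4661, 0.1822, 0.2532]
ee_rot: [-0.037, 0.999, -0.0, -0.001]
ft_force: [-0.8, 0.0, 0.2]
width: 0.0
grasp_force: 0.0
delta tool mm [-6.4  0.8 81.2] yaw az of y 94.26 pos [0.4661 0.1822 0.2532] q [ 0.37 -0.03  0.06  1.66 -0.    0.3 ] f [-0.8  0.   0.2] 0.0002684690662347889 16.3667
```

```bash
python3 -m jog '{"translation":[[0,0,35],[0,0,65],[0,0,78],[0,0,81],[0,0,81],[-6,0,81],[-10,0,81],[-14,0,81],[-18,0,81],[-22,0,81]],"yaw":[0,0,0,0,0,0,0,0,0,0]}' 0 20; python3 g.py '[.4723,.1834,.172]'
```

```text
t: 17.2
ee_pos: [0.4856, 0.1837, 0.1744]
ee_rot: [-0.035, 0.999, 0.0, -0.004]
ft_force: [-40.6, -0.7, 19.5]
width: -0.002
grasp_force: 20.4
delta tool mm [13.3  0.6  2.5] yaw az of y 93.98 pos [0.4856 0.1837 0.1744] q [ 0.36  0.   -0.06  1.51  0.    0.29] f [-40.6  -0.7  19.5] -0.002030272361897115 17.2
```

Pushing purely sideways jams, because the bar has to rise. I'll ease back and follow the arc instead.

```bash
python3 -m jog '{"translation":[[3,0,0],[3,0,-1],[0,0,-5],[-3,0,-10],[-7,0,-15],[-10,0,-20]],"yaw":[0,0,0,0,0,0]}' 0 20; python3 g.py '[.4723,.1834,.172]'
```

```text
t: 17.7
ee_pos: [0.4973, 0.1845, 0.1944]
ee_rot: [-0.035, 0.999, -0.0, -0.002]
ft_force: [-9.0, -1.2, 3.8]
width: -0.002
grasp_force: 4.5
delta tool mm [24.9  0.7 22.5] yaw az of y 93.97 pos [0.4973 0.1845 0.1944] q [0.35 0.03 0.   1.55 0.   0.29] f [-9.  -1.2  3.8] -0.001659875104094905 17.7
```

```bash
python3 -m jog '{"translation":[[-5,0,-5],[-10,0,-10],[-14,0,-15],[-19,0,-19],[-24,0,-23],[-29,0,-26],[-34,0,-29],[-39,0,-31],[-45,0,-34],[-50,0,-36],[-56,0,-38],[-61,0,-40]],"yaw":[0,0,0,0,0,0,0,0,0,0,0,0]}' 0 20; python3 g.py '[.607,.1928,.24]'
```

```text
t: 18.7
ee_pos: [0.5602, 0.1889, 0.2341]
ee_rot: [-0.035, 0.999, 0.0, 0.0]
ft_force: [-3.5, -0.8, 1.5]
width: 0.001
grasp_force: 1.3
delta tool mm [-47.    0.7  -5.9] yaw az of y 93.96 pos [0.5602 0.1889 0.2341] q [0.33 0.18 0.24 1.63 0.   0.26] f [-3.5 -0.8  1.5] 0.0008964988899821836 18.7
```

```bash
python3 -m jog '{"translation":[[-4,0,-1],[-8,0,-2],[-12,0,-3],[-16,0,-4],[-20,0,-4],[-24,0,-4],[-27,0,-4],[-29,0,-4]],"yaw":[0,0,0,0,0,0,0,0]}' 0 20; python3 g.py '[.607,.1928,.24]'
```

```text
t: 19.37
ee_pos: [0.5889, 0.1908, 0.2377]
ee_rot: [-0.035, 0.999, -0.0, -0.0]
ft_force: [-2.0, 0.7, 1.1]
width: -0.001
grasp_force: 1.0
delta tool mm [-18.2   0.7  -2.3] yaw az of y 93.96 pos [0.5889 0.1908 0.2377] q [0.31 0.25 0.33 1.65 0.   0.24] f [-2.   0.7  1.1] -0.0008047329728315507 19.3667
```

```bash
python3 -m jog '{"translation":[[-1,0,0],[-2,0,0],[-3,0,0],[-4,0,0],[-5,0,0]],"yaw":[0,0,0,0,0]}' 0 20; python3 g.py '[.607,.1928,.24]'
```

```text
t: 19.78
ee_pos: [0.591, 0.1909, 0.2377]
ee_rot: [-0.035, 0.999, -0.0, -0.003]
ft_force: [-19.7, -2.0, 4.5]
width: -0.001
grasp_force: 10.2
delta tool mm [-16.1   0.7  -2.4] yaw az of y 93.99 pos [0.591  0.1909 0.2377] q [0.31 0.26 0.35 1.66 0.   0.24] f [-19.7  -2.    4.5] -0.0006218330188582304 19.7833
```

The stop is reached: 20 N at bar-upright position. Backing off and verifying.

```bash
python3 -m jog '{"translation":[[0,0,0],[3,0,0],[8,0,0],[25,0,0],[55,0,0],[90,0,-10],[125,0,-30],[155,0,-50],[185,0,-70],[200,0,-80],[200,0,-80]],"yaw":[0,0,0,0,0,0,0,0,0,0,0]}' 0 20
python3 - <<'E'
from h import *
a=np.radians(4);Rz=np.array([[np.cos(a),-np.sin(a),0],[np.sin(a),np.cos(a),0],[0,0,1]])
o=[]
for nm in ['top','scene']:
    c=capture(nm);P,u,v=cloud(c);q=(P-[.607,.1928,.105])@Rz*1000
    b=q[(abs(q[:,1])<30)&(abs(q[:,0])<60)&(q[:,2]>95)&(q[:,2]<140)]
    print(nm,len(b),np.median(b,0).round(1) if len(b) else '')
    f=q[(np.hypot(q[:,0],q[:,1])<46)&(q[:,2]>18)&(q[:,2]<48)]
    print(' flange top z',np.median(f[:,2])+105 if len(f) else '')
    uu,vv=map(int,pix(c,[.607,.193,.17])[0]);o.append(cv2.resize(c['image'][vv-45:vv+45,uu-50:uu+50],(400,360),interpolation=cv2.INTER_CUBIC))
cv2.imwrite('pics/g7.png',np.hstack(o));s=state();print(s['ft_force'].round(1),s['t'])
E
```

```text
t: 20.7
ee_pos: [0.3921, 0.1773, 0.3214]
ee_rot: [-0.035, 0.999, 0.001, 0.003]
ft_force: [-0.2, 0.0, -0.0]
width: 0.0
grasp_force: 0.0
top 114 [ -1.1   0.3 124.3]
 flange top z 138.01303339134574
scene 66 [  0.7  -0.8 126.6]
 flange top z 139.5514942340228
[ 0.3 -0.2 -0.3] 20.8
```

View pics/g7.png

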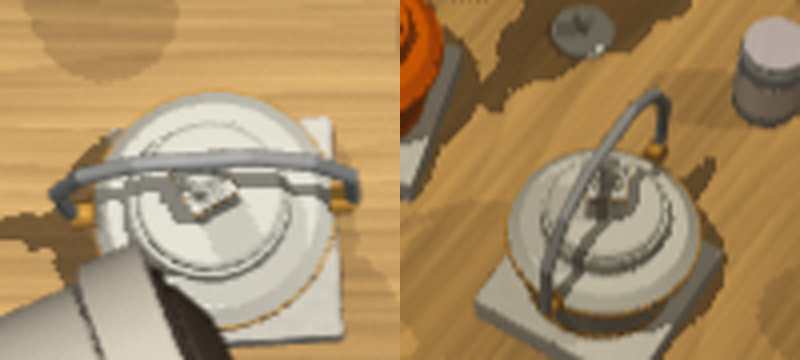

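The handle stands upright over the lid: in the top crop the bar runs from (60,190) to (350,185), within 1 mm of the jar's axis. The lid is home with its flange top at 138 mm, and the robot is clear.

```bash
python3 -c "
from bench import sign_off
print(sign_off())"
```

```text
the job is handed in; nothing more can be done
None
```

The job is handed in, with no verdict returned: the lid is home on the white jar, the handle is upright against its stop, and the gripper is clear. I read the notch direction from the images, so the lid dropped in without turning by feel, and a sideways push on the handle briefly read about 41 N before I followed its arc.

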